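Let the flange carriage back off a ratchet fit-up fixture

TASK

The ratchet is holding the flange carriage, wound up towards the pipe, against a strong return spring: flick the pawl's thumb lever over to release, then wind the crank on a touch until the pawl jumps off the ratchet wheel. Still holding the handle, ease the drum back slowly, never letting it run, until it rests on its rubber stop peg (set to a different place each time, so feel for it), and let go with the pawl left off. Force neither the thumb lever nor the crank against their stops, grip lightly, and leave the loose things on the bench where they are.

Things in the scene. Friction and masses are not known exactly. Their poses are not given: they have to be found in the camera images.
- winch: The fixture, grey base plate 200 mm (its x -80 to 120) by 420 mm (y -300 to 120), 12 mm thick. Origin on the bench under the drum's vertical axis; z up, yaw varies. At x -76 to 16, y -120 to -300 stand the carriage with an upright flange (top 124 mm) and the pipe stub it faces; carriage and rack follow the drum by themselves.
- drum_axis (a point): Point on the drum's vertical axis, 106 mm above the bench, fixed; nothing is at this height (the drum's top nut ends at 78 mm). The drum carries from below a ratchet wheel (110 mm across, 20 teeth, z 15 to 27 mm), a pinion, a flanged barrel (84 mm across, z 45 to 63 mm) and the crank arm (22 mm wide, top at 72 mm).
- handle: Crank handle: upright black round post, 18 mm diameter, from 72 to 134 mm above the bench, 100 mm from the drum axis at the crank arm's end. Origin on its centre line, 106 mm above the bench; moves with the drum. Fixed to the crank (no loose sleeve); free space around it above 72 mm. A light grip (20 to 25 N) is enough: over 80 N in all (both fingers plus push) damages it.
- drum (a joint): Drum angle, rad; grows as wound on, anticlockwise from above; the handle lies at 137 degrees + this from the fixture's x axis. Starts held by the pawl at about 1.2 (end at 2.3). Home, on a rubber stop peg, is anywhere from 0.1 to 0.6: found only by feel. A spring turns it back with 1.0 N m + 0.2 per rad (10 to 13 N at the handle): unheld it flies back.
- thumb_lever (a joint): Lever angle, rad: 0 = hold, 0.8 = release, hard stops at both; grows clockwise from above; stays where left; 5 to 7 N at its tab moves it. It drives the pawl through a torsion spring: with the lever over, the loaded pawl stays jammed in its undercut tooth until the crank takes the load and winds on 0.03 to 0.1 rad; then it springs clear and stays off.
- thumb_tab: The lever's upright steel tab: plate 26 mm long (its x, away from the pivot), 7 mm thick, 34 to 82 mm above the bench; origin at its top middle. Lever pivot at x 62, y -45 mm in the fixture frame; tab 46 mm from it, at -45 degrees with the lever at 0, swinging clockwise to -91 degrees. Its anticlockwise face (fixture +x+y side) is free to push on. Over 25 N bends it.
- pawl_nose (a point): Upper side of the pawl's nose, 26 mm above the bench. About 48 mm (horizontally) from the drum axis when in a tooth, about 65 mm when it has sprung off.
- neck_flange: Loose steel weld-neck flange lying flat beyond the fixture's +y end, 110 mm across, 44 mm high; origin under its centre. Not part of the job.
- pipe_offcut: Loose dark pipe offcut standing on end beyond the fixture's +y end, 72 mm across, 85 mm high; origin under its centre. Not part of the job.
- wire_brush: Loose wire brush lying on the bench beyond the fixture's -y end; origin under it. Not part of the job.

How it is judged:
On the way, in this order (a step that is already met when the one before it is completed fails the run):
1. the thumb lever is over at release while the drum is still held wound up (value of joint thumb_lever above 0.55 rad and value of joint drum above 0.75 rad), for 0.2 s.
2. the pawl has sprung off the ratchet wheel while the drum is still wound up, held by hand (horizontal distance between pawl_nose and drum_axis above 0.06 m and value of joint drum above 0.7 rad), for 0.1 s.
At the end, for the whole second after the job is handed in: The drum is let go and rests still (below 0.1 rad/s) against its stop peg (joint below 0.65 rad, wherever the peg is set), the thumb lever is over at release (above 0.5 rad) and the pawl is clear of the ratchet wheel (nose more than 58 mm from the drum axis) (value of joint drum below 0.65 rad and value of joint thumb_lever above 0.5 rad and horizontal distance between pawl_nose and drum_axis above 0.058 m and velocity of joint drum between -0.1 and 0.1 rad/s); the robot touches nothing.
It fails at once if the drum runs back on its own (faster than 1.8 rad/s once the lever has been flicked) (value of joint thumb_lever above 0.3 rad and velocity of joint drum below -1.8 rad/s).
It fails at once if the crank is forced (more than 80 N on the handle, squeeze of both fingers and push added up) (contact force between the fingers and handle above 80 N).
It fails at once if the thumb lever is forced (more than 25 N on its tab) (contact force between anything else and thumb_tab above 25 N).
It fails at once if another thing on the bench is shifted by more than 20 mm (distance of any of neck_flange, pipe_offcut, wire_brush from where it was at the start of the episode above 0.02 m).
It also fails if it takes over 72 s, if anything falls off the work surface, if the arm or the gripper's body presses on something with over 40 N, if the wrist force passes 120 N, or if a joint passes its speed limit or range.

ROBOT

A 7-joint arm with a two-finger parallel gripper is mounted at the origin on the work surface. World frame = base frame: x ahead of the robot, y to its left, z up, the work surface at z = 0. Lengths are in m, angles in rad, forces in N, time in s.
With the tool pointing down it reaches from about 0.35 to 0.9 m from the base axis. Payload 8.1 kg.
Tool frame: the origin (TCP) lies midway between the tips of the shut fingers; the grasp point (between the pads) lies behind it (arm.tcp_to_grasp is the z of the grasp point in the tool frame, in m); z points along the fingers, y is the line along which they close (so a half turn about z gives the same grasp; the last joint's range is limited). The gripper opens to 92 mm and grips with 3 to 60 N. Pads are 19 mm wide; open, the fingers measure 130 mm over their backs; the gripper's body (75 mm by 190 mm) begins 47 mm behind the grasp point.
Start: joints at [1.157, 0.434, 0.025, 1.573, -0.012, 1.134, -0.075], TCP at [0.191, -0.595, 0.227] pointing down, gripper open.
Joint ranges: [-2.62, 2.62], [-0.44, 2.09], [-1.27, 1.32], [0.08, 2.57], [-1.32, 4.46], [0.12, 2], [-2.74, 2.74]. Speed limits (rad/s): [2.22, 2.22, 3.01, 3.01, 3.14, 3.14, 3.14].

INTERFACE

Orientations are given as a rotation vector (axis times angle).
In Python, from cell import readout, vision, arm gives the robot as it stands.
- The arm moves only by the tool carry_out, never from a script. Its argument "increments" is one flat list of numbers, 6 for each row, row after row: the shift along the world's x, y, z in mm, then the turn, a rotation vector about the world's x, y, z in rad. In form: [tx, ty, tz, wx, wy, wz, tx, ty, tz, wx, wy, wz, ...]. A call has 1 to 20 rows; each row shifts and turns the commanded pose from where the row before left it; what a row does not reach is not made up. A row lasts 1/8 s, in which the tool goes at most 62.5 mm and 10.7 degrees, less where a joint would pass 70% of its speed; a pose out of reach is approached as far as the arm can. A call with a gripper value outside its range is refused whole. "grip" is the closure, from 0 (fully open) to 1 (shut), set as the call begins (left out, the last holds). The fingers move at their own pace and stop on an object; "newtons" is the grip in N (left out, the last holds). Time passes only in rows, so rows that do not move let the fingers close. It gives the time, the measured TCP pose, the force, the opening and the grip force at its end, in the units of the state.
- readout.observe(): the state, without advancing time (a new reading comes with each control period).
- vision.get_image(name): name is "scene" or "top" or "wrist"; returns the picture (384x512x3 uint8, red, green, blue); there is no depth.
- vision.calibration(name): a dict with "fov_y" (degrees; the focal length in pixels is half the picture's height over the tangent of half this angle, whatever the lens; pixels are square), "cx", "cy" (the principal point, pixels), "pose" (4x4, takes a point from camera to world coordinates). Camera axes: x right, y up, looking along -z (the intrinsics and any distortion apply to the point x, -y, -z); pixel columns grow to the right and rows downward; lengths in m; the calibration is good to about 2 mm. The wrist camera is an equidistant fisheye: a pixel r from the principal point sees the ray r / f radians off the axis. A picture is of the moment at which its call begins: read the wrist's pose just before it. calibration takes no time and is no camera call; for the wrist camera it gives the pose at the moment of the call.
- arm.sign_off(): hands the job in; it is judged then, once.
The state is a dict: "clock": time; "joints": joint angles; "dq": joint speeds; "joint_efforts": joint torques, N m; "position": TCP position; "ee_rot": TCP orientation; "force": force on the tool from outside, world axes, zero at the start; "ft_torque": the same for the moment, N m; "width": opening from 0.0 (shut) to 1.0 (fully open); "gripper_force": force on a finger pad.
Only numpy, scipy, OpenCV 4.12 (cv2) and the standard library are available. Lean on these libraries where they do the work, as an engineer would, in place of code of your own. Each camera call takes 0.05 s, during which the arm holds its last target. There are 200 camera calls.

## Working session

There is one attempt and no reset: what is moved stays moved. The work goes in short steps, Python scripts to look and compute and a tool call to move; the robot and the scene stay as the last step left them, time stands still between calls to the robot, and variables do not carry over. Pictures are saved under pics/ and viewed, at most 10 in all, crops included, and the job is handed in when it is done.

Besides the shell and the picture viewer there is one more tool, called after "Call:" by a JSON object that holds its "fn" and its "kwargs", one argument or row to a line. carry_out: Moves the arm, as the interface text tells. Its arguments: {"type":"object","properties":{"increments":{"type":"array","items":{"type":"number"}},"grip":{"type":"number"},"newtons":{"type":"number"}},"required":["increments"]}

```bash
mkdir -p pics; python3 - <<'E'
from cell import readout, vision, arm
import cv2,json
for n in("top","scene"):
    im=vision.get_image(n); cv2.imwrite(f"pics/{n}0.png",im[:,:,::-1])
    c=vision.calibration(n);print(n,c)
s=readout.observe();print(s);print(arm.tcp_to_grasp)
E
```

```text
top {'fov_y': 55.99242087521993, 'cx': 256.5670906444128, 'cy': 186.56765976697736, 'pose': array([[ 0.07244704,  0.97448079, -0.21245849,  0.33627641],
       [-0.99736293,  0.07170522, -0.01120514, -0.01565977],
       [ 0.00431519,  0.21271   ,  0.97710585,  1.11314743],
       [ 0.        ,  0.        ,  0.        ,  1.        ]])}
scene {'fov_y': 43.222662007969156, 'cx': 258.3543839822666, 'cy': 200.13075129980234, 'pose': array([[-0.88112138, -0.27510409,  0.3846334 ,  1.08554477],
       [ 0.47288115, -0.50756092,  0.72025366,  0.95533824],
       [-0.00291984,  0.81651678,  0.57731431,  0.86707891],
       [ 0.        ,  0.        ,  0.        ,  1.        ]])}
{'clock': 0.1, 'joints': array([ 1.15739894,  0.43514357,  0.02497742,  1.57397216, -0.01160307,
        1.13399053, -0.07509234]), 'dq': array([-1.77642961e-04, -3.26249938e-03, -1.60788785e-03, -4.81333927e-04,
        1.54835241e-05,  3.84285037e-04,  6.86853347e-04]), 'joint_efforts': array([ 2.96069426e-03, -6.69128823e+01,  9.87999961e-01, -3.15147185e+01,
       -6.05366053e-02,  3.74884042e-02, -3.42263093e-05]), 'position': array([ 0.19095238, -0.5946556 ,  0.22604266]), 'ee_rot': array([-3.10244081e+00, -4.85928775e-01,  5.23252626e-04]), 'force': array([ 0.68211606, -0.23366622,  0.03321987]), 'ft_torque': array([-0.00326082,  0.00045509, -0.00153974]), 'gripper_force': 0.0, 'width': 1.0019130069534699}
-0.0188
```

View pics/top0.png

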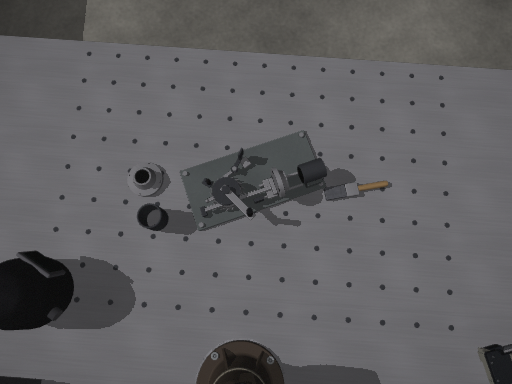

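View pics/scene0.png

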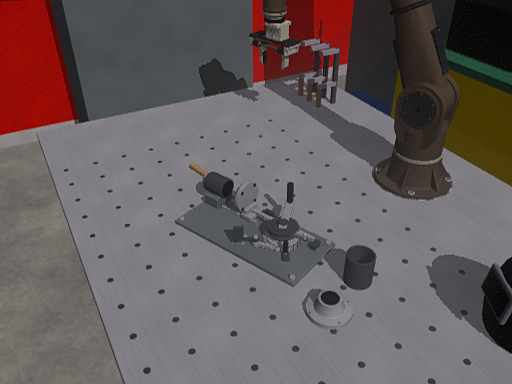

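Top: fixture plate corners about (182,172), (304,133), (325,185), (201,229). The drum is near (225,188) and the handle near (250,211). The flange and pipe offcut are at left and the brush is at right. I'll enlarge it for precise pixels.

```bash
python3 - <<'E'
import cv2
im=cv2.imread("pics/top0.png")[120:240,175:335]
cv2.imwrite("pics/c1.png",cv2.convertScaleAbs(cv2.resize(im,None,fx=5,fy=5,interpolation=cv2.INTER_CUBIC),alpha=1.8))
E
```

```text
(no output)
```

View pics/c1.png

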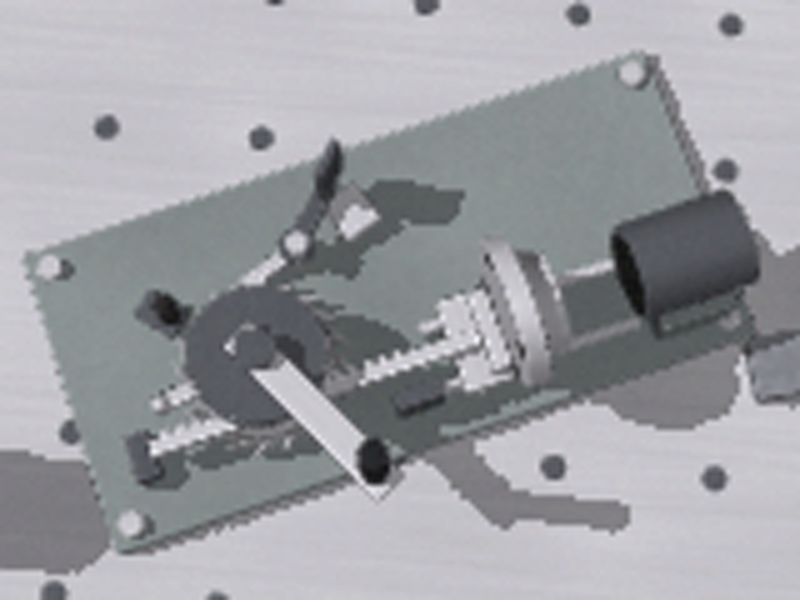

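Enlarged: plate corners, in crop pixels, at (28,257), (652,57) and (118,550). Drum nut (255,345), handle top (376,452), tab (332,160), lever pivot (296,243). Fitting x, y and yaw of the fixture.

```bash
cat > h.py <<'E'
import numpy as np
from scipy.optimize import least_squares
from scipy.spatial.transform import Rotation as R
def proj(c,P):
    T=np.linalg.inv(c["pose"]);p=T[:3,:3]@P+T[:3,3]
    f=192/np.tan(np.radians(c["fov_y"]/2))
    d=np.array([p[0],-p[1]])
    if c.get("fish"):
        r=np.linalg.norm(d);return np.array([c["cx"],c["cy"]])+f*np.arctan2(r,-p[2])*d/r
    return np.array([c["cx"],c["cy"]])+f*d/-p[2]
def fix(q,p):
    a=q[2];return np.array([q[0]+np.cos(a)*p[0]-np.sin(a)*p[1],q[1]+np.sin(a)*p[0]+np.cos(a)*p[1],p[2]])
def handle(th,z=.134):
    a=np.radians(137)+th;return np.array([.1*np.cos(a),.1*np.sin(a),z])
def tab(l,r=.046,z=.082):
    a=np.radians(-45)-l;return np.array([.062+r*np.cos(a),-.045+r*np.sin(a),z])
E
python3 - <<'E'
from h import *
from cell import vision
c=vision.calibration("top")
obs=[((.12,.12,.012),(28,257)),((.12,-.3,.012),(652,57)),((-.08,.12,.012),(118,550)),((0,0,.078),(255,345)),('h',(376,450)),('t',(333,150))]
def res(q):
    o=[]
    for p,u in obs:
        P=handle(q[3]) if p=='h' else tab(0) if p=='t' else np.array(p)
        o+=list(proj(c,fix(q,P))-(np.array(u)/5+[175,120]))
    return np.array(o)
s=least_squares(res,[.55,.05,.2,1.2]);q=s.x
print(q.round(4),(s.fun*5).round(1))
print("handle",fix(q,handle(q[3])),"tab",fix(q,tab(0)),"end",fix(q,tab(.8)))
for t in(0.1,.6,1.3):print(t,fix(q,handle(t)))
E
```

```text
[0.5469 0.0837 0.3949 1.2201] [-1.9 -7.2  0.2 -5.7 -1.6  1.9  2.   1.2  1.   1.  -0.   7.7]
handle [0.48196044 0.00760732 0.134     ] tab [0.6639431  0.04848288 0.082     ] end [0.63848025 0.02328009 0.082     ]
0.1 [0.45011621 0.10896571 0.134     ]
0.6 [0.44983791 0.0594857  0.134     ]
1.3 [0.48824189 0.00266766 0.134     ]
```

Call:
{"fn": "carry_out", "kwargs": {
  "increments": [30,41,0,0,0,0.05,30,41,0,0,0,0.05,30,41,0,0,0,0.05,30,41,0,0,0,0.05,30,41,0,0,0,0.05,30,41,0,0,0,0.05,30,41,0,0,0,0.05,30,41,0,0,0,0.05,30,41,0,0,0,0.05,30,41,0,0,0,0.05,30,41,0,0,0,0.05,30,41,0,0,0,0.05,30,41,0,0,0,0.05,30,41,0,0,0,0.05,30,41,0,0,0,0.05,30,41,0,0,0,0.05,0,0,0,0,0,0.05],
  "grip": 1,
  "newtons": 20
}}

```text
clock: 2.22
position: [0.6717, 0.0663, 0.2256]
ee_rot: [-2.618, -1.731, -0.001]
force: [0.6, -1.0, -0.4]
width: 0.004
gripper_force: 0.0
```

```bash
python3 - <<'E'
from h import *
from cell import readout, vision
import cv2
c=vision.calibration("wrist");im=vision.get_image("wrist")[:,:,::-1].copy();c["fish"]=1
q=[.5469,.0837,.3949,1.22]
print({k:c[k] for k in("fov_y","cx","cy")})
for P in (tab(0),handle(1.22),np.array([0,0,.078]),np.array([.062,-.045,.04]),np.array([.12,-.3,.012])):
    u=proj(c,fix(q,P));print(u);cv2.drawMarker(im,tuple(int(round(v)) for v in u),(0,0,255),0,8)
cv2.imwrite("pics/w1.png",cv2.convertScaleAbs(cv2.resize(im,(800,600)),alpha=1.6))
s=readout.observe();print(s["clock"],s["position"],R.from_rotvec(s["ee_rot"]).as_matrix().round(3),s["joints"].round(2),s["force"],s["width"])
E
```

```text
{'fov_y': 65.70646984690485, 'cx': 248.07210875411974, 'cy': 191.7091485247032}
[248.31910836 198.2208623 ]
[115.85098863 302.0028613 ]
[142.52307899 207.88179077]
[210.50630078 187.6682339 ]
[363.10854296 267.94566968]
2.275 [0.67121281 0.06358132 0.2256086 ] [[ 0.392  0.92  -0.002]
 [ 0.92  -0.392  0.001]
 [ 0.    -0.002 -1.   ]] [ 0.08  0.56 -0.41  1.41  0.22  1.22 -0.75] [ 1.05045458 -0.89764125 -0.36871143] 0.004339365304637286
```

View pics/w1.png

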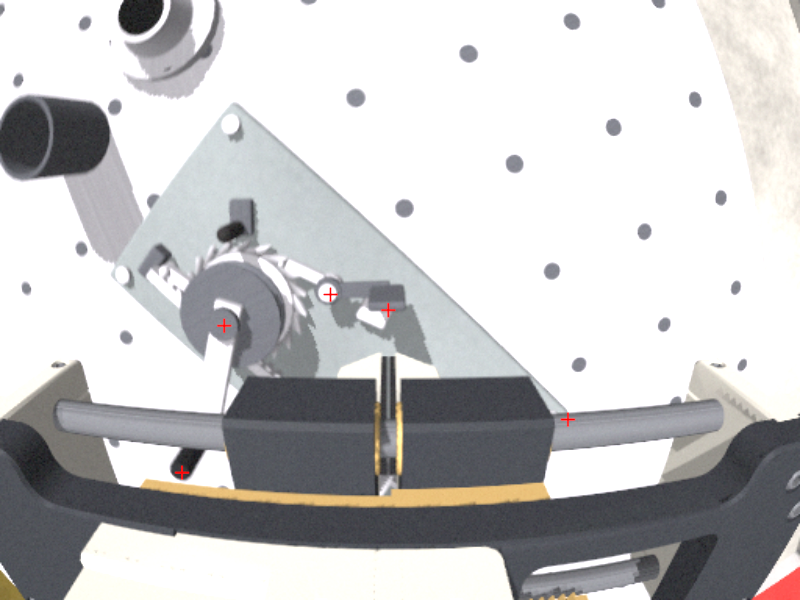

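```bash
python3 - <<'E'
import cv2
from cell import vision
im=vision.get_image("wrist")[:,:,::-1]
cv2.imwrite("pics/w2.png",cv2.resize(im[165:225,190:270],None,fx=8,fy=8,interpolation=cv2.INTER_CUBIC))
print(vision.calibration("wrist")["pose"].round(3))
E
```

```text
[[ 0.918  0.378  0.12   0.704]
 [-0.397  0.877  0.272  0.136]
 [-0.002 -0.297  0.955  0.384]
 [ 0.     0.     0.     1.   ]]
```

View pics/w2.png

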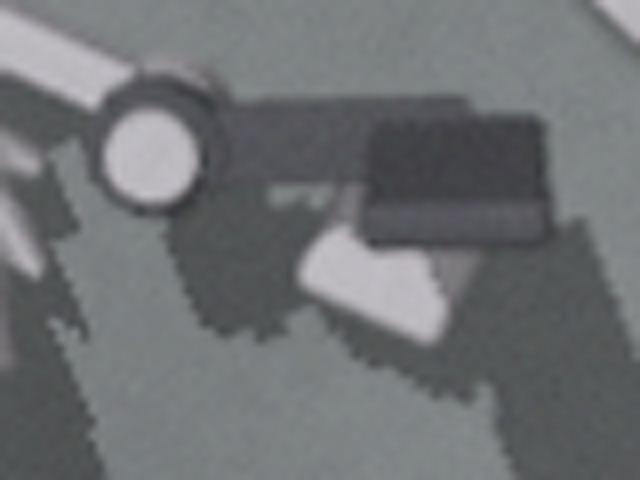

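Tab top strip sits at wrist pixel (247.5,193), about 5 mm to the +y side of the prediction. I'll start a bit further out, descend and then feel for contact.

Call:
{"fn": "carry_out", "kwargs": {
  "increments": [5,8,-10,0,0,0,4,6,-20,0,0,0,0,0,-25,0,0,0,0,0,-25,0,0,0,0,0,-25,0,0,0,0,0,-25,0,0,0,0,0,-20,0,0,0,0,0,-11,0,0,0,0,0,0,0,0,0,0,0,0,0,0,0]
}}

```text
clock: 3.58
position: [0.6808, 0.0752, 0.0666]
ee_rot: [2.627, 1.722, 0.002]
force: [0.5, 0.7, 0.7]
width: 0.004
gripper_force: 0.0
```

Call:
{"fn": "carry_out", "kwargs": {
  "increments": [-0.6,-1.4,0,0,0,0,-0.6,-1.4,0,0,0,0,-0.6,-1.4,0,0,0,0,-0.6,-1.4,0,0,0,0,-0.6,-1.4,0,0,0,0,0,0,0,0,0,0]
}}

```text
clock: 4.32
position: [0.6771, 0.0677, 0.0657]
ee_rot: [2.627, 1.722, -0.0]
force: [-0.3, -0.2, -0.0]
width: 0.007
gripper_force: 0.0
```

Call:
{"fn": "carry_out", "kwargs": {
  "increments": [0,-2.8,0,0,0,-0.05,-0.1,-2.8,0,0,0,-0.05,-0.3,-2.8,0,0,0,-0.05,-0.4,-2.75,0,0,0,-0.05,-0.5,-2.7,0,0,0,-0.05,-0.7,-2.7,0,0,0,-0.05,-0.8,-2.7,0,0,0,-0.05,-0.9,-2.6,0,0,0,-0.05]
}}

```text
clock: 5.32
position: [0.6738, 0.0475, 0.0658]
ee_rot: [-2.916, -1.165, -0.002]
force: [1.1, 2.7, -1.5]
width: 0.006
gripper_force: 1.6
```

Call:
{"fn": "carry_out", "kwargs": {
  "increments": [-1.1,-2.6,0,0,0,-0.05,-1.2,-2.5,0,0,0,-0.05,-1.3,-2.45,0,0,0,-0.05,-1.4,-2.4,0,0,0,-0.05,-1.55,-2.3,0,0,0,-0.05,-1.7,-2.2,0,0,0,-0.05,0,0,0,0,0,0]
}}

```text
clock: 6.2
position: [0.6656, 0.0329, 0.0658]
ee_rot: [-3.057, -0.719, -0.002]
force: [2.0, 3.5, -2.1]
width: 0.004
gripper_force: 1.8
```

```bash
python3 - <<'E'
import cv2
from cell import vision
from h import *
c=vision.calibration("top");im=vision.get_image("top")[:,:,::-1].copy()
print(proj(c,fix([.5469,.0837,.3949],tab(.7))))
a=im[120:220,190:310];a=cv2.resize(a,None,fx=4,fy=4,interpolation=cv2.INTER_CUBIC)
w=vision.get_image("wrist")[:,:,::-1]
b=cv2.resize(w[150:250,150:270],None,fx=3,fy=4,interpolation=cv2.INTER_CUBIC)
cv2.imwrite("pics/t2.png",cv2.hconcat([a,b]))
E
```

```text
[248.81862951 158.904715  ]
```

View pics/t2.png

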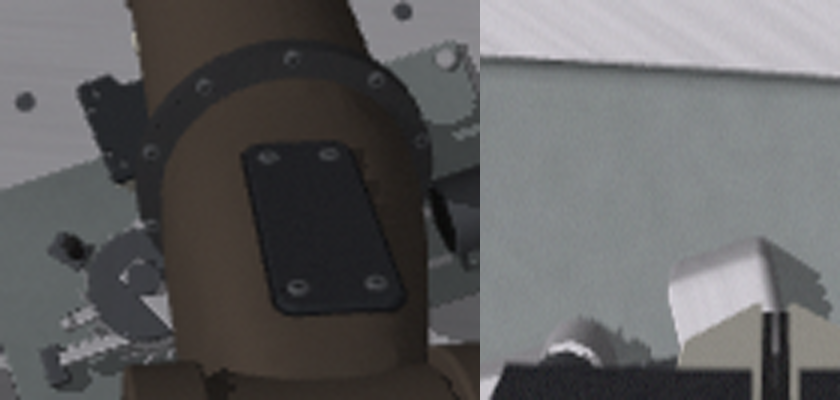

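Call:
{"fn": "carry_out", "kwargs": {
  "increments": [-1.7,-2.1,0,0,0,-0.05,-1.85,-2.0,0,0,0,-0.05,0,0,0,0,0,0]
}}

```text
clock: 6.68
position: [0.6619, 0.028, 0.0659]
ee_rot: [-3.09, -0.565, -0.001]
force: [1.7, 3.3, -0.4]
width: 0.003
gripper_force: 1.5
```

Call:
{"fn": "carry_out", "kwargs": {
  "increments": [-1.95,-1.95,0,0,0,-0.05,-2.0,-1.9,0,0,0,-0.05,0,0,0,0,0,0]
}}

```text
clock: 7.05
position: [0.658, 0.024, 0.066]
ee_rot: [-3.115, -0.411, -0.001]
force: [2.2, 3.5, -1.0]
width: 0.007
gripper_force: 1.6
```

Call:
{"fn": "carry_out", "kwargs": {
  "increments": [6,6,0,0,0,0,10,10,0,0,0,0,0,0,20,0,0,0,0,0,40,0,0,0,0,0,40,0,0,0,0,0,30,0,0,0,-10,0,20,0,0,0.1,-10,0,0,0,0,0.1,0,0,0,0,0,0,0,0,0,0,0,0],
  "grip": 0
}}

```text
clock: 8.3
position: [0.6539, 0.0394, 0.2162]
ee_rot: [3.059, 0.714, 0.0]
force: [-1.2, 0.2, -0.9]
width: 0.993
gripper_force: 0.0
```

```bash
python3 - <<'E'
from h import *
from cell import readout, vision
import cv2
c=vision.calibration("wrist");im=vision.get_image("wrist")[:,:,::-1].copy();c["fish"]=1
cv2.imwrite("pics/w3r.png",im)
q=[.5469,.0837,.3949,1.22]
for P in (tab(.7),handle(1.22),np.array([0,0,.078]),np.array([.062,-.045,.04])):
    u=proj(c,fix(q,P));print(u);cv2.drawMarker(im,tuple(int(round(v)) for v in u),(0,0,255),0,6)
cv2.imwrite("pics/w3.png",cv2.convertScaleAbs(cv2.resize(im,(800,600)),alpha=1.5))
s=readout.observe();print(s["clock"],s["position"],s["ee_rot"],s["joints"].round(2),s["force"],s["width"])
E
```

```text
[256.15929879 197.64770008]
[206.30434846 339.85619832]
[172.77922419 245.94614328]
[216.17848624 187.15254574]
8.35 [0.65385426 0.0394915  0.21585872] [ 3.05909947e+00  7.14282719e-01 -1.92883731e-04] [-0.01  0.5  -0.2   1.49  0.1   1.16 -1.34] [ 0.49693426  0.04066701 -0.28589276] 0.9938755414167767
```

View pics/w3.png

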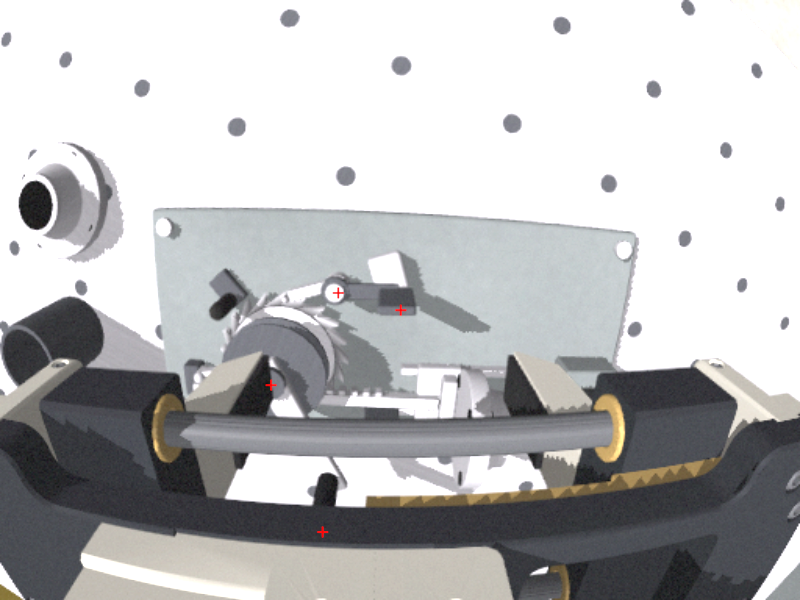

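Call:
{"fn": "carry_out", "kwargs": {
  "increments": [-20,-4,0,0,0,0.05,-25,-4,0,0,0,0.05,-25,-4,0,0,0,0.05,-25,-4,0,0,0,0.05,-25,-4,0,0,0,0.05,-25,-4,0,0,0,0.05,-20,-4,0,0,0,0.05,-7,-3.5,0,0,0,0.05,0,0,0,0,0,0,0,0,0,0,0,0],
  "grip": 0.35,
  "newtons": 22
}}

```text
clock: 9.6
position: [0.4822, 0.0083, 0.2158]
ee_rot: [-2.856, -1.308, -0.0]
force: [-0.4, 0.5, -0.5]
width: 0.648
gripper_force: 0.0
```

```bash
python3 - <<'E'
from h import *
from cell import readout, vision
import cv2
c=vision.calibration("wrist");im=vision.get_image("wrist")[:,:,::-1].copy();c["fish"]=1
q=[.5469,.0837,.3949,1.22]
for P in (tab(.7),handle(1.22),handle(1.22,.074),np.array([0,0,.078])):
    u=proj(c,fix(q,P));print(u);cv2.drawMarker(im,tuple(int(round(v)) for v in u),(0,0,255),0,6)
cv2.imwrite("pics/w4.png",cv2.convertScaleAbs(cv2.resize(im,(800,600)),alpha=1.5))
s=readout.observe();print(s["clock"],s["position"],s["ee_rot"],s["joints"].round(2),s["force"],s["width"])
E
```

```text
[358.27172114  71.09897554]
[248.75168502 199.94836337]
[248.67882763 181.42478697]
[248.18123411  84.14701222]
9.65 [0.48223469 0.00838618 0.21573225] [-2.85581532e+00 -1.30884388e+00 -3.61484210e-04] [ 0.14  0.24 -0.32  1.9   0.09  1.01 -0.93] [-0.41713593 -0.30909694  1.31070719] 0.654647170419755
```

View pics/w4.png

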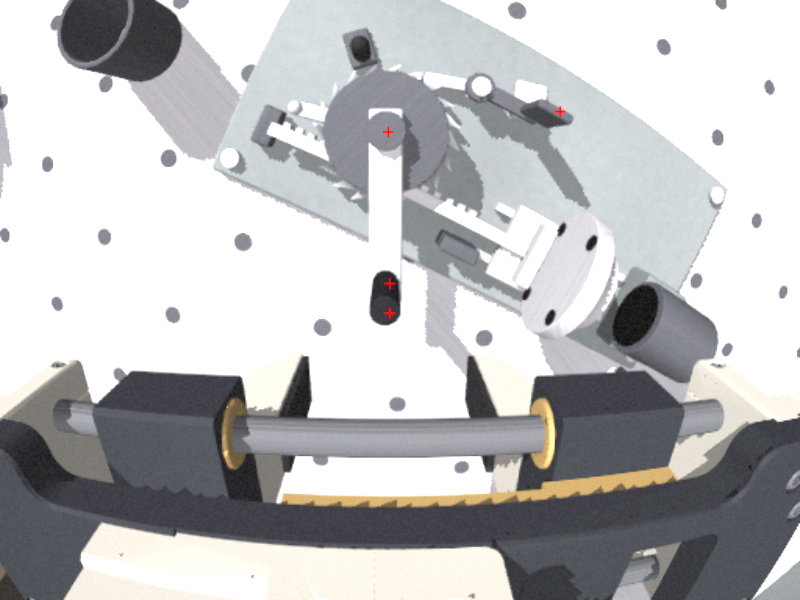

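Handle top at (385,311) is about 2 mm off the prediction, and the gripper is lined up along the tangent. Descending with a small correction and gripping.

Call:
{"fn": "carry_out", "kwargs": {
  "increments": [-1.5,1.3,-20,0,0,0,0,0,-25,0,0,0,0,0,-25,0,0,0,0,0,-25,0,0,0,0,0,-20,0,0,0,0,0,-13,0,0,0,0,0,0,0,0,0,0,0,0,0,0,0]
}}

```text
clock: 10.65
position: [0.4807, 0.0096, 0.0883]
ee_rot: [2.855, 1.31, 0.001]
force: [-0.6, -0.0, 0.5]
width: 0.649
gripper_force: 0.0
```

Call:
{"fn": "carry_out", "kwargs": {
  "increments": [0,0,0,0,0,0,0,0,0,0,0,0,0,0,0,0,0,0,0,0,0,0,0,0,0,0,0,0,0,0,0,0,0,0,0,0],
  "grip": 1,
  "newtons": 22
}}

```text
clock: 11.4
position: [0.4804, 0.0092, 0.0878]
ee_rot: [2.855, 1.31, 0.0]
force: [1.7, -2.2, -1.2]
width: 0.192
gripper_force: 22.0
```

Call:
{"fn": "carry_out", "kwargs": {
  "increments": [1.5,-1.3,0,0,0,0.02,1.5,-1.3,0,0,0,0.02,1.5,-1.3,0,0,0,0.02,1.55,-1.25,0,0,0,0.02,0,0,0,0,0,0,0,0,0,0,0,0]
}}

```text
clock: 12.15
position: [0.4844, 0.0061, 0.0877]
ee_rot: [-2.796, -1.426, 0.003]
force: [-7.2, 7.2, 8.6]
width: 0.191
gripper_force: 22.0
```

Call:
{"fn": "carry_out", "kwargs": {
  "increments": [1.55,-1.25,0,0,0,0.02,1.6,-1.2,0,0,0,0.02,1.6,-1.2,0,0,0,0.02,0,0,0,0,0,0,0,0,0,0,0,0]
}}

```text
clock: 12.78
position: [0.4891, 0.0026, 0.0877]
ee_rot: [-2.752, -1.509, 0.003]
force: [-9.0, 5.9, 8.5]
width: 0.192
gripper_force: 22.0
```

```bash
python3 - <<'E'
from h import *
from cell import readout, vision
import cv2
c=vision.calibration("wrist");w=vision.get_image("wrist")[:,:,::-1];t=vision.get_image("scene")[:,:,::-1]
sc=vision.calibration("scene");q=[.5469,.0837,.3949]
u=proj(sc,fix(q,np.array([.06,-.03,.026])));print(u)
x,y=int(u[0]),int(u[1])
b=cv2.resize(t[y-40:y+40,x-50:x+50],None,fx=4,fy=4,interpolation=cv2.INTER_CUBIC)
a=cv2.resize(w[0:140,180:340],None,fx=2.5,fy=320/140,interpolation=cv2.INTER_CUBIC)
cv2.imwrite("pics/p1.png",cv2.convertScaleAbs(cv2.hconcat([a,b]),alpha=1.4))
s=readout.observe();print(s["position"],s["force"])
E
```

```text
[259.75036726 242.03350074]
[0.48912159 0.00263502 0.08769884] [-7.24489098  6.36264741  7.96107002]
```

View pics/p1.png

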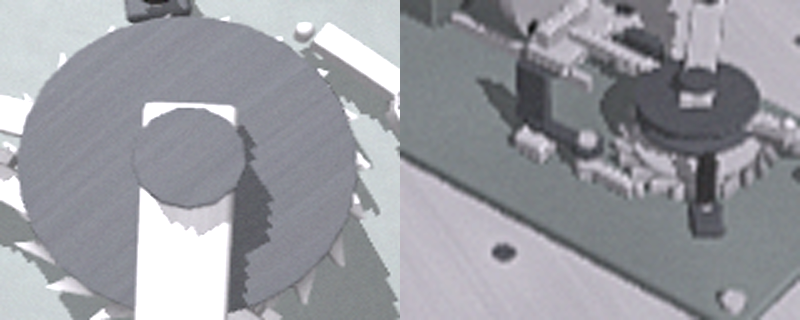

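```bash
python3 - <<'E'
from h import *
from cell import vision
c=vision.calibration("wrist");c["fish"]=1
q=[.5469,.0837,.3949]
def bp(u,z):
    r=least_squares(lambda p:proj(c,np.array([p[0],p[1],z]))-u,[.6,.06]).x
    d=r-np.array(q[:2]);a=q[2]
    return r, np.array([np.cos(a)*d[0]+np.sin(a)*d[1],-np.sin(a)*d[0]+np.cos(a)*d[1]])*1000
for n,u,z in(("nut",(180+190/2.5,155*140/320),.078),("pin",(301.2,13.1),.026),("armstart",(180+320/2.5,40*140/320),.026)):
    r,f=bp(np.array(u),z);print(n,r,f,np.linalg.norm(f))
E
```

```text
nut [0.5469158  0.08544554] [0.68611815 1.60511834] 1.7456125023479174
pin [0.60280593 0.10892274] [61.30671927  1.77357274] 61.33236819432127
armstart [0.60535277 0.1034927 ] [61.56852184 -4.21835917] 61.71286280703622
```

The pawl nose reads about 61 mm from the axis, so it is clear of the wheel. I'll wind on another 2 mm for margin, and compute the ease-back arc.

Call:
{"fn": "carry_out", "kwargs": {
  "increments": [0.8,-0.6,0,0,0,0.01,0.8,-0.6,0,0,0,0.01,0,0,0,0,0,0]
}}

```text
clock: 13.25
position: [0.4907, 0.0015, 0.0877]
ee_rot: [-2.737, -1.537, 0.003]
force: [-7.2, 7.1, 7.3]
width: 0.191
gripper_force: 22.0
```

```bash
python3 - <<'E'
import numpy as np
p=np.radians(234.5)+.05
o=[]
for i in range(30):
    d=.05; m=p-d/2; o.append((round(100*d*np.sin(m),1),round(-100*d*np.cos(m),1))); p-=d
    
for i in range(0,30,6): print(i,o[i:i+6],'th after',round(1.357-.05*(i+6),2))
E
```

```text
0 [(np.float64(-4.1), np.float64(2.8)), (np.float64(-4.0), np.float64(3.0)), (np.float64(-3.8), np.float64(3.2)), (np.float64(-3.7), np.float64(3.4)), (np.float64(-3.5), np.float64(3.6)), (np.float64(-3.3), np.float64(3.7))] th after 1.06
6 [(np.float64(-3.1), np.float64(3.9)), (np.float64(-2.9), np.float64(4.1)), (np.float64(-2.7), np.float64(4.2)), (np.float64(-2.5), np.float64(4.3)), (np.float64(-2.3), np.float64(4.4)), (np.float64(-2.1), np.float64(4.6))] th after 0.76
12 [(np.float64(-1.8), np.float64(4.7)), (np.float64(-1.6), np.float64(4.7)), (np.float64(-1.4), np.float64(4.8)), (np.float64(-1.1), np.float64(4.9)), (np.float64(-0.9), np.float64(4.9)), (np.float64(-0.6), np.float64(5.0))] th after 0.46
18 [(np.float64(-0.4), np.float64(5.0)), (np.float64(-0.1), np.float64(5.0)), (np.float64(0.1), np.float64(5.0)), (np.float64(0.4), np.float64(5.0)), (np.float64(0.6), np.float64(5.0)), (np.float64(0.9), np.float64(4.9))] th after 0.16
24 [(np.float64(1.1), np.float64(4.9)), (np.float64(1.4), np.float64(4.8)), (np.float64(1.6), np.float64(4.7)), (np.float64(1.8), np.float64(4.7)), (np.float64(2.1), np.float64(4.6)), (np.float64(2.3), np.float64(4.4))] th after -0.14
```

Call:
{"fn": "carry_out", "kwargs": {
  "increments": [-2,1.4,0,0,0,-0.025,-2.1,1.4,0,0,0,-0.025,-4,3,0,0,0,-0.05,-3.8,3.2,0,0,0,-0.05,-3.7,3.4,0,0,0,-0.05,-3.5,3.6,0,0,0,-0.05,-3.3,3.7,0,0,0,-0.05,0,0,0,0,0,0]
}}

```text
clock: 14.25
position: [0.4686, 0.0218, 0.0877]
ee_rot: [-2.936, -1.111, 0.002]
force: [-6.0, 8.2, 6.3]
width: 0.194
gripper_force: 22.0
```

Call:
{"fn": "carry_out", "kwargs": {
  "increments": [-3.1,3.9,0,0,0,-0.05,-2.9,4.1,0,0,0,-0.05,-2.7,4.2,0,0,0,-0.05,-2.5,4.3,0,0,0,-0.05,-2.3,4.4,0,0,0,-0.05,-2.1,4.6,0,0,0,-0.05,0,0,0,0,0,0]
}}

```text
clock: 15.12
position: [0.4535, 0.0474, 0.0877]
ee_rot: [-3.069, -0.66, 0.001]
force: [-3.8, 9.9, 3.4]
width: 0.191
gripper_force: 22.0
```

Call:
{"fn": "carry_out", "kwargs": {
  "increments": [-1.0,2.3,0,0,0,-0.025,-0.9,2.35,0,0,0,-0.025,-0.8,2.35,0,0,0,-0.025,-0.8,2.4,0,0,0,-0.025,0,0,0,0,0,0]
}}

```text
clock: 15.75
position: [0.4503, 0.0567, 0.0878]
ee_rot: [-3.098, -0.506, 0.001]
force: [-3.7, 9.9, 1.7]
width: 0.193
gripper_force: 22.0
```

Call:
{"fn": "carry_out", "kwargs": {
  "increments": [-0.7,2.4,0,0,0,-0.025,-0.6,2.45,0,0,0,-0.025,-0.5,2.45,0,0,0,-0.025,0,0,0,0,0,0]
}}

```text
clock: 16.25
position: [0.4485, 0.064, 0.0877]
ee_rot: [-3.115, -0.389, 0.001]
force: [-4.7, 9.5, 3.7]
width: 0.192
gripper_force: 22.0
```

th ≈ 0.55, still loaded.

Call:
{"fn": "carry_out", "kwargs": {
  "increments": [-0.4,2.5,0,0,0,-0.025,-0.4,2.5,0,0,0,-0.025,-0.3,2.5,0,0,0,-0.025,0,0,0,0,0,0]
}}

```text
clock: 16.75
position: [0.4472, 0.0714, 0.0877]
ee_rot: [-3.127, -0.272, 0.002]
force: [-5.4, 9.0, 2.5]
width: 0.192
gripper_force: 22.0
```

Call:
{"fn": "carry_out", "kwargs": {
  "increments": [-0.5,2.5,0,0,0,-0.025,-0.4,2.5,0,0,0,-0.025,-0.3,2.5,0,0,0,-0.025,0,0,0,0,0,0]
}}

```text
clock: 17.25
position: [0.4465, 0.079, 0.0877]
ee_rot: [-3.135, -0.155, 0.001]
force: [-3.5, 8.8, -0.5]
width: 0.195
gripper_force: 22.0
```

Call:
{"fn": "carry_out", "kwargs": {
  "increments": [0,2.5,0,0,0,-0.025,0,2.5,0,0,0,-0.025,0.1,2.5,0,0,0,-0.025,0,0,0,0,0,0]
}}

```text
clock: 17.75
position: [0.4466, 0.0813, 0.0876]
ee_rot: [3.139, 0.029, -0.002]
force: [-1.8, -8.9, 6.5]
width: 0.191
gripper_force: 22.0
```

Motion stopped at th ≈ 0.38 and the force reversed, so that should be the peg. I'll take the push off, then open.

Call:
{"fn": "carry_out", "kwargs": {
  "increments": [0,-1.5,0,0,0,0,0,-1.5,0,0,0,0,0,0,0,0,0,0,0,0,0,0,0,0]
}}

```text
clock: 18.25
position: [0.4467, 0.0809, 0.0876]
ee_rot: [3.141, 0.033, -0.001]
force: [-4.3, -0.1, 4.2]
width: 0.196
gripper_force: 22.0
```

Call:
{"fn": "carry_out", "kwargs": {
  "increments": [0,0,0,0,0,0,0,0,0,0,0,0,0,0,0,0,0,0,0,0,0,0,0,0,0,0,20,0,0,0,0,0,30,0,0,0,0,0,30,0,0,0,0,0,30,0,0,0,0,0,20,0,0,0,0,0,0,0,0,0,0,0,0,0,0,0],
  "grip": 0.4
}}

```text
clock: 19.62
position: [0.4466, 0.0807, 0.217]
ee_rot: [3.141, 0.033, -0.001]
force: [0.1, -0.3, -1.1]
width: 0.598
gripper_force: 0.0
```

```bash
python3 - <<'E'
from h import *
from cell import readout, vision
import cv2
c=vision.calibration("wrist");im=vision.get_image("wrist")[:,:,::-1].copy();c["fish"]=1
q=[.5469,.0837,.3949]
for P in (handle(.38),tab(.8),np.array([0,0,.078])):print(proj(c,fix(q,P)).round(0))
cv2.imwrite("pics/w5.png",cv2.convertScaleAbs(cv2.resize(im,(800,600),interpolation=cv2.INTER_CUBIC),alpha=1.4))
s=readout.observe();print(s["position"],s["force"],s["width"])
E
```

```text
[248. 198.]
[311.  -2.]
[248.  83.]
[0.44648344 0.08070618 0.21677754] [ 0.89949681  0.31936892 -0.56601994] 0.5970138494254118
```

View pics/w5.png

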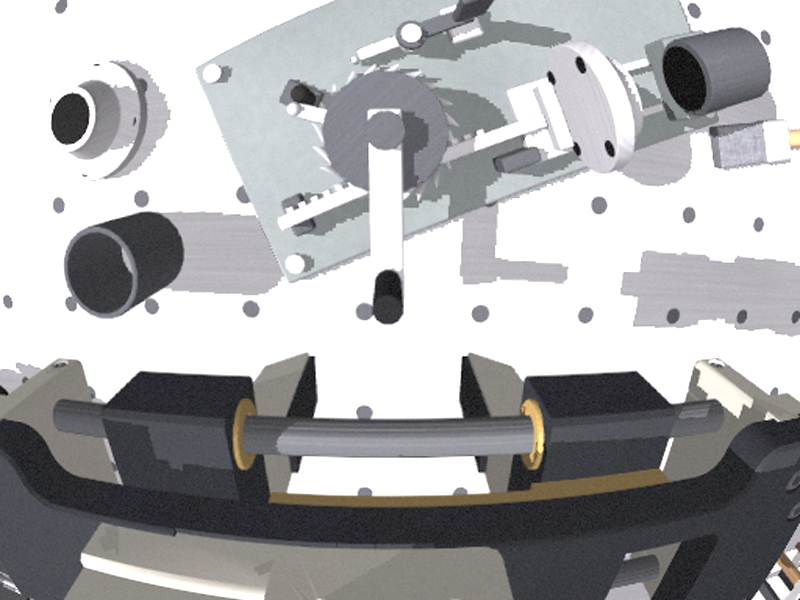

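The handle (388,310) stayed where I left it. The drum's stop arm is against the peg at (295,105), and the pawl nose (358,57) is clear of the wheel. The lever is over and the gripper is free.

```bash
python3 -c "
from cell import arm
print(arm.sign_off())"
```

```text
the job is handed in; nothing more can be done
None
```

I handed the job in after about 20 s on the robot clock; sign-off gave no verdict, but the last picture showed the lever at release, the pawl clear of the wheel, and the drum let go and resting on its stop peg at about 0.38 rad.

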